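# Slide the disc carrier out of its hold-down and hold it level in the air

## Robot

A 7-joint arm with a two-finger parallel gripper is mounted at the origin on a cart in front of the work surface, level with it; the furniture and walls round the work are solid. World frame = base frame: x ahead of the robot, y to its left, z up, the work surface at z = 0. Lengths are in m, angles in rad, forces in N, time in s.
With the tool pointing down it reaches from about 0.425 to 0.925 m from the base axis. Payload 6.8 kg.
Tool frame: the origin (TCP) lies at the very end of the fingers, on their centre line; the grasp point (between the pads) lies 19 mm behind it; z points along the fingers, y is the line along which they close (so a half turn about z gives the same grasp; the last joint's range is limited). The gripper opens to 85 mm and grips with 20 to 120 N. Pads are 22 mm wide; open, the fingers measure 114 mm over their backs; the gripper's body (76 mm by 85 mm) begins 54 mm behind the grasp point. The pads swing forward as they close: fully open they stand 13 mm farther back than shut.
Start: joints at [1.001, 0.477, 0.022, 1.555, -0.011, 1.109, -0.083], TCP at [0.301, -0.604, 0.231] pointing down, gripper open.
Joint ranges: [-2.96, 2.96], [-0.34, 2.1], [-1.41, 1.46], [0.24, 2.44], [-1.37, 4.51], [0.17, 1.92], [-2.96, 2.96]. Speed limits (rad/s): [2.39, 2.39, 3.14, 3.14, 3.14, 3.14, 3.14].

## Interface

Orientations are given as a unit quaternion [w, x, y, z].
In Python, from station import bot gives the robot as it stands. The module is installed in compiled form; this text tells all that it offers.
- The arm moves only by the shell command python3 -m jog 'ROWS' [OPENING] [FORCE]. ROWS is JSON, a list of rows, each a list of 4 numbers: the shift along the tool's x, y, z in cm, then the turn about the tool's z in rad. In form: [[x, y, z, spin], ...]. A call has 1 to 20 rows; each row is the pose to reach, as a shift and turn from the pose commanded when the call began, along the tool's axes at that moment; what a row does not reach only later rows make up. A row lasts 1/12 s, in which the tool goes at most 41.7 mm and 7.16 degrees, less where a joint would pass 70% of its speed; a pose out of reach is approached as far as the arm can. A call with a gripper value outside its range is refused whole. OPENING is the closure, from -1 (fully open) to 1 (shut), set as the call begins (- or left out, the last holds). The fingers move at their own pace and stop on an object; FORCE is the grip in N (left out, the last holds). Time passes only in rows, so rows that repeat a pose let the fingers close. It gives the time, the measured TCP pose, the force, the opening and the grip force at its end, in the units of the state.
- bot.get_obs(): the state, without advancing time (a new reading comes with each control period).
- bot.read_camera(name): name is "side" or "top"; returns a dict with "pixels" (384x512x3 uint8, red, green, blue), "depth" (384x512 float32, m along the optical axis (not along the pixel's ray), 0 where there is no reading), "fovy" (degrees; the focal length in pixels is half the picture's height over the tangent of half this angle, whatever the lens; pixels are square), "cx", "cy" (the principal point, pixels), "distortion" ([k1, k2, p1, p2, k3] as OpenCV has them; the pictures are not rectified), "pose" (4x4, takes a point from camera to world coordinates). Camera axes: x right, y down, z forward; pixel columns grow to the right and rows downward; lengths in m; the calibration is good to about 2 mm. A picture is of the moment at which its call begins.
- bot.hand_in(): hands the job in; it is judged then, once.
The state is a dict: "t": time; "q": joint angles; "joint_vel": joint speeds; "joint_torque": joint torques, N m; "eef_pos": TCP position; "tool_rot": TCP orientation; "contact_force": force on the tool from outside, world axes, zero at the start; "torque": the same for the moment, N m; "gripper_width": opening from 0.0 (shut) to 1.0 (fully open); "grasp_force": force on a finger pad.
Only numpy, scipy, OpenCV 4.12 (cv2) and the standard library are available. Lean on these libraries where they do the work, as an engineer would, in place of code of your own. Each camera call takes 0.05 s, during which the arm holds its last target. There are 200 camera calls.

## Task

A small steel carrier with an arched handle and a loose metal disc in its tray sits under the hold-down lips in the middle of the dock. Take it by the handle, slide it along the channel without lifting until it stands fully in the free, outlined end bay (the one without the jar), then lift it straight up about 10 cm. Finish while holding it there, level and steady, with the disc still in the tray and the jar left where it stands.

Things in the scene. Friction and masses are not known exactly. Their poses are not given: they have to be found in the camera images.
- carrier: Steel carrier, 90 (x) x 80 (y) x 80 mm high, 0.2 to 0.4 kg. Origin: centre of underside; z up; slides along its y. Foot flange 90 x 80 x 6 mm, on it a tray 66 x 80 mm (floor 10 mm, rim 17 mm above the origin) under an arched handle with two posts at y = -36 and +36 mm, 6 mm thick, 12 mm wide. Starts within 8 mm of the dock's middle, axes along the dock's.
- grip_bar (a point): Centre of the carrier's straight black grip bar, 72 mm above the carrier's origin; axes as the carrier's. The bar runs along y, 78 mm long (66 mm free between the posts), 14 mm wide in x, 16 mm high; 48 mm free below it down to the disc. Grasp it from above across its 14 mm width, fingers closing along x.
- disc: Loose turned metal disc, 50 mm across, 6 mm thick, about 90 g, lying in the carrier's tray, which leaves it up to 6 mm of play. Origin: centre of its underside.
- dock: Fixed aluminium dock, 126 x 316 (y) mm, yaw up to 0.3 rad. Origin: centre of underside, on the table. Channel along y, 98 mm wide, floor 8 mm above the table, guides 17 mm; 4 mm play each side of the carrier's flange. For y = -50 to +50 mm dark lips (17 to 21 mm above table, 78 mm apart, 3 mm over the flange) hold it down. Open end bays at y = +100 and -100 mm; stops at +-152 mm, 15 mm high.
- bay_mark: Thin dark outline, 90 x 80 mm, flat in the floor of the free end bay; the carrier's flange covers it when it stands fully in. Origin: centre of the bay, on the channel's floor 8 mm above the table; axes as the dock's. It lies at the dock's y = +100 or -100 mm.
- jar: White sample jar with a cream screw lid, 54 mm across, 62 mm high, standing loose in the other end bay (100 mm from the dock's middle). Origin: centre of its underside. To be left alone.
Things that resemble listed ones, but are neither listed nor needed, are in the scene too. Leave any brown or turquoise look-alike of the carrier alone.

How it is judged:
On the way, in this order (a step that is already met when the one before it is completed fails the run):
1. the carrier stands fully in the free bay (within 10 mm of its centre), still down on the channel's floor, and the fingers have hold of it (horizontal distance between carrier and bay_mark below 0.01 m and z of carrier in the frame of bay_mark below 0.006 m and angle between carrier's own z axis and vertical below 0.08 rad and contact force between the fingers and carrier above 1 N), for 0.1 s.
2. the carrier has been lifted clear, at least 60 mm above the channel's floor (z of carrier in the frame of bay_mark above 0.06 m and contact force between the fingers and carrier above 1 N), for 0.1 s.
At the end, for the whole second after the job is handed in: The fingers hold the carrier over the free bay, underside 60 to 160 mm above the channel floor, within 35 mm of the bay centre, tilted under 0.12 rad, at rest (20 mm/s, 0.15 rad/s), clear of dock and jar; disc flat in the tray; jar upright within 15 mm of its place (all of step 2 and z of carrier in the frame of bay_mark below 0.16 m and horizontal distance between carrier and bay_mark below 0.035 m and angle between carrier's own z axis and vertical below 0.12 rad and linear speed of carrier below 0.02 m/s and angular speed of carrier below 0.15 rad/s and contact force between carrier and dock below 0.1 N and contact force between carrier and jar below 0.1 N and horizontal distance between disc and carrier below 0.012 m and z of disc in the frame of carrier between 0.007 and 0.014 m and distance of jar from where it was at the start of the episode below 0.015 m and angle between jar's own z axis and vertical below 0.1 rad); the arm keeps its last pose, push and grip.
It fails at once if the carrier is lifted more than 10 mm off the channel's floor while more than 40 mm from the free bay's centre (z of carrier in the frame of bay_mark above 0.01 m and horizontal distance between carrier and bay_mark above 0.04 m).
It fails at once if the carrier is tipped by more than 0.3 rad (angle between carrier's own z axis and vertical above 0.3 rad).
It fails at once if the disc leaves the tray (distance between disc and carrier above 0.03 m).
It fails at once if the jar is pushed by more than 15 mm or tipped over (distance of jar from where it was at the start of the episode above 0.015 m or angle between jar's own z axis and vertical above 0.3 rad).
It also fails if it takes over 40 s, if anything falls off the work surface, if the arm or the gripper's body presses on something with over 40 N, if the wrist force passes 120 N, or if a joint passes its speed limit or range.

## Working session

There is one attempt and no reset: what is moved stays moved. The work goes in short steps, Python scripts to look and compute and a shell command to move; the robot and the scene stay as the last step left them, time stands still between calls to the robot, and variables do not carry over. Pictures are saved under pics/ and viewed, at most 10 in all, crops included, and the job is handed in when it is done.

```bash
mkdir -p pics; cat > h.py <<'E'
import numpy as np, cv2
from station import bot
def snap(n):
    d=bot.read_camera(n); np.savez('pics/%s.npz'%n,**d); cv2.imwrite('pics/%s.png'%n,d['pixels'][...,::-1]); return d
def load(n): return dict(np.load('pics/%s.npz'%n))
def ray(d,u,v):
    f=192/np.tan(np.radians(float(d['fovy']))/2)
    K=np.array([[f,0,float(d['cx'])],[0,f,float(d['cy'])],[0,0,1]])
    p=cv2.undistortPoints(np.array([[[u,v]]],float),K,d['distortion'])[0,0]
    return d['pose'][:3,3],d['pose'][:3,:3]@np.array([p[0],p[1],1])
def onz(d,u,v,z):
    o,r=ray(d,u,v); return o+r*(z-o[2])/r[2]
def dep(d,u,v):
    o,r=ray(d,u,v); return o+r*d['depth'][int(round(v)),int(round(u))]
E
python3 - <<'E'
from h import *
np.set_printoptions(precision=4,suppress=True)
for n in('top','side'):
    d=snap(n);print(n,d['fovy'],d['pose'])
    
o=bot.get_obs();print(o['eef_pos'],o['tool_rot'],o['gripper_width'],o['t'])
a=cv2.imread('pics/top.png');
cv2.imwrite('pics/topbig.png',cv2.resize(a,(800,600),interpolation=cv2.INTER_CUBIC))
E
```

```text
top 51.07947044389192 [[-0.0169 -0.9823  0.1866  0.3709]
 [-0.9999  0.0165 -0.0034  0.0431]
 [ 0.0003 -0.1866 -0.9824  0.9335]
 [ 0.      0.      0.      1.    ]]
side 46.866704098040216 [[ 0.991  -0.0979  0.0914  0.4216]
 [-0.1329 -0.6346  0.7613 -0.6368]
 [-0.0166 -0.7666 -0.6419  0.6555]
 [ 0.      0.      0.      1.    ]]
[ 0.3005 -0.6038  0.2304] [-0.0008  0.9735  0.2289 -0.0002] 1.0024971596218208 0.1
```

View pics/topbig.png

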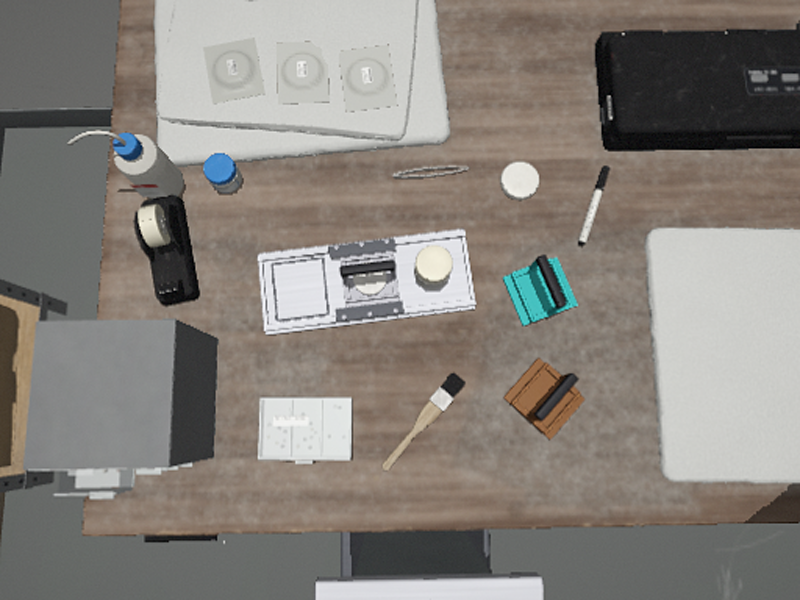

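View pics/side.png

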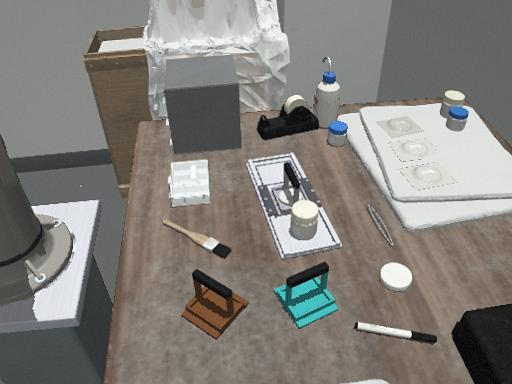

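The top view shows the dock at about (165-305, 148-213) in original pixels. The free outlined bay is on the left (world +y), the jar on the right at (278,170), and the carrier in the middle. I'll enlarge the dock area.

```bash
python3 - <<'E'
import cv2
a=cv2.imread('pics/top.png')[140:220,155:315]
cv2.imwrite('pics/c1.png',cv2.resize(a,(800,400),interpolation=cv2.INTER_CUBIC))
E
```

```text
(no output)
```

View pics/c1.png

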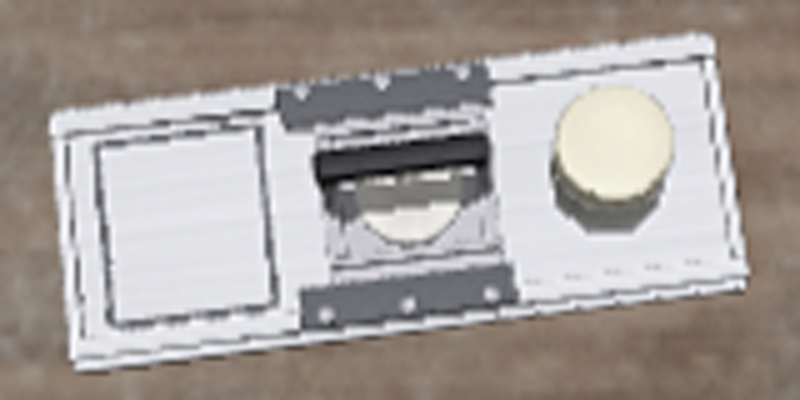

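The crop shows the bay outline corners at (97,145), (262,127), (277,303) and (113,325). The black bar's top face runs from (315,166) to (488,149). The jar lid centre is at (614,142).

```bash
python3 - <<'E'
from h import *
np.set_printoptions(precision=4,suppress=True)
d=load('top')
P=lambda u,v,z:onz(d,155+(u+.5)/5-.5,140+(v+.5)/5-.5,z)
m=np.array([P(*p,.008) for p in[(97,145),(262,127),(277,303),(113,325)]])
c=m.mean(0);print('mark',c,[np.linalg.norm(m[i]-m[i-1]) for i in range(4)])
k=np.array([P(*p,.016) for p in[(52,115),(712,36),(746,276),(75,358)]])
print('dock',k.mean(0),[np.linalg.norm(k[i]-k[i-1]) for i in range(4)])
for a,b in((0,1),(3,2)):
  for q in(m,k): v=q[a]-q[b];print('yaw',np.arctan2(-v[0],v[1]))
yd=(k[0]-k[1]+k[3]-k[2]);yd/=np.linalg.norm(yd)
print('bay from dock',k.mean(0)+.1*yd)
b=np.array([P(*p,.088) for p in[(313,152),(487,135),(487,164),(318,182)]])
print('bar',b.mean(0),np.linalg.norm(b[0]-b[1]),np.linalg.norm(b[1]-b[2]),'yaw',np.arctan2(-(b[0]-b[1])[0],(b[0]-b[1])[1]))
print('jar',P(614,142,.07))
# depth cloud of bar
q=[]
vv,uu=np.mgrid[140:220,155:315]
for u,v in zip(uu.ravel(),vv.ravel()):
    p=dep(d,u,v)
    if .08<p[2]<.1:q.append(p)
q=np.array(q);print(len(q),q.mean(0) if len(q) else 0,q.min(0),q.max(0))
o=bot.get_obs()
from scipy.spatial.transform import Rotation as R
w=o['tool_rot'];Rm=R.from_quat([*w[1:],w[0]]).as_matrix();print(Rm,o['eef_pos'])
E
```

```text
mark [0.5653 0.1816 0.008 ] [np.float64(0.08697339771509084), np.float64(0.0785628831739728), np.float64(0.0851645566026425), np.float64(0.0769617374643845)]
dock [0.5761 0.0823 0.016 ] [np.float64(0.11652292284865493), np.float64(0.31432847701998046), np.float64(0.11660048926068728), np.float64(0.312377239515554)]
yaw 0.09521381873790767
yaw 0.10662992891039759
yaw 0.11870135564008592
yaw 0.10638281343904119
bay from dock [0.5655 0.1817 0.016 ]
bar [0.5761 0.0773 0.088 ] 0.075677954412966 0.012910107556253247 yaw 0.08343782234511445
jar [ 0.5863 -0.0161  0.07  ]
242 [0.5762 0.0771 0.0875] [0.5664 0.0381 0.0801] [0.5878 0.1159 0.0924]
[[ 0.8953  0.4456 -0.0008]
 [ 0.4456 -0.8953  0.0014]
 [-0.0001 -0.0016 -1.    ]] [ 0.3005 -0.6038  0.2304]
```

Sizes and yaw (about 0.106) agree with the given values. The bar centre is at (0.576, 0.077) and the bay at (0.5655, 0.1815). I'll check the clearance to the grey cabinet, then move over.

```bash
python3 - <<'E'
from h import *
np.set_printoptions(precision=3,suppress=True)
d=load('top')
for u,v in[(40,230),(100,230),(108,215),(108,290),(130,225),(130,285),(60,310)]: print(u,v,dep(d,u,v))
E
python3 -m jog '[[1,-0.9,0,-0.03],[3,-2.7,0,-0.1],[6,-5.3,0,-0.18],[9,-8,0,-0.25],[12,-10.6,0,-0.32],[15,-13.3,0,-0.39],[18,-15.9,0,-0.46],[21,-18.6,0,-0.53],[24,-21.2,0,-0.6],[27,-23.9,0,-0.67],[30,-26.6,0,-0.74],[33,-29.2,0,-0.81],[36,-31.9,0,-0.88],[39,-34.5,0,-0.95],[42,-37.2,0,-1.02],[45,-39.8,0,-1.08],[48,-42.5,0,-1.13],[51,-45.2,0,-1.18],[53,-47,0,-1.2],[53.5,-47.4,0,-1.2]]' -1 40
python3 -c "
from h import *
from scipy.spatial.transform import Rotation as R
o=bot.get_obs();w=o['tool_rot'];M=R.from_quat([*w[1:],w[0]]).as_matrix();print(o['eef_pos'],M.round(4),o['q'])
print(M.T@(np.array([.576,.0775,.061])-o['eef_pos'])*100,np.arctan2(M[1,1],M[0,1]))"
```

```text
40 230 [0.446 0.439 0.184]
100 230 [0.444 0.325 0.186]
108 215 [0.472 0.311 0.187]
108 290 [0.335 0.306 0.185]
130 225 [0.465 0.305 0.071]
130 285 [0.338 0.306 0.051]
60 310 [0.29  0.446 0.066]
t: 1.77
eef_pos: [0.5685, 0.0658, 0.2315]
tool_rot: [-0.001, 0.67, 0.742, 0.002]
contact_force: [0.2, -0.5, 0.8]
gripper_width: 1.001
grasp_force: 0.0
[0.56850798 0.06579691 0.23151718] [[-1.014e-01  9.948e-01  8.000e-04]
 [ 9.948e-01  1.014e-01  3.400e-03]
 [ 3.300e-03  1.100e-03 -1.000e+00]] [ 0.19018426  0.3550757  -0.51822816  1.77883614  0.19553242  1.05765296
 -0.29581878]
[ 1.03245869  0.84511069 17.05613763] 0.1015980259815703
```

```bash
python3 -m jog '[[0.3,0.2,1,0],[0.6,0.5,3,0],[1,0.8,5,0],[1,0.8,7,0],[1,0.8,9,0],[1,0.8,10,0],[1,0.8,10,0],[1,0.8,10,0],[1,0.8,10,0]]'
cat >> h.py <<'E'
from scipy.spatial.transform import Rotation as R
def rel(t):
    o=bot.get_obs();w=o['tool_rot'];M=R.from_quat([*w[1:],w[0]]).as_matrix()
    print(o['eef_pos'].round(4),'tool shift cm',(M.T@(np.array(t)-o['eef_pos'])*100).round(2),'yaw',np.arctan2(M[1,1],M[0,1]).round(4),'tilt',M[:,2].round(3))
E
python3 - <<'E'
from h import *
rel([.576,.0775,.061])
d=snap('side');a=d['pixels'][...,::-1][90:250,190:390];b=snap('top')['pixels'][...,::-1][110:230,155:315]
cv2.imwrite('pics/s2.png',np.hstack([cv2.resize(a,(400,320),interpolation=2),cv2.resize(b,(400,320),interpolation=2)]))
E
```

```text
t: 2.52
eef_pos: [0.5762, 0.0688, 0.1323]
tool_rot: [0.001, 0.674, 0.738, 0.0]
contact_force: [0.2, -0.4, 0.6]
gripper_width: 0.995
grasp_force: 0.0
[0.5762 0.0688 0.1323] tool shift cm [0.87 0.05 7.13] yaw 0.0904 tilt [ 0.001 -0.    -1.   ]
```

View pics/s2.png

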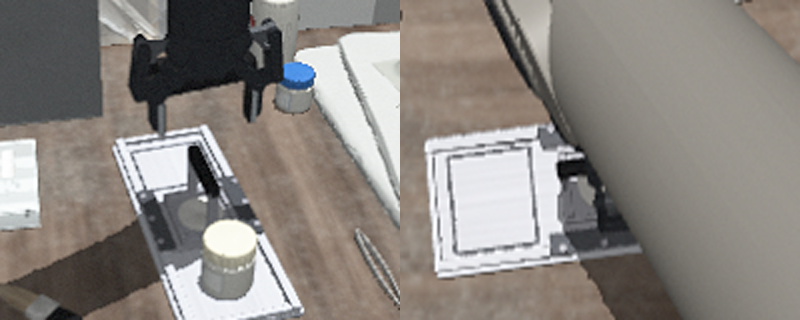

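The side view shows the open fingers above the bar and straddling it, roughly centred. I'll descend and grasp.

```bash
python3 -m jog '[[0.3,0,1,-0.016],[0.6,0,3,-0.016],[0.9,0,5,-0.016],[0.9,0,6.5,-0.016],[0.9,0,7.1,-0.016],[0.9,0,7.1,-0.016],[0.9,0,7.1,-0.016],[0.9,0,7.1,-0.016]]'
python3 -c "
from h import *
rel([.576,.0775,.061])"
python3 -m jog '[[0,0,0,0],[0,0,0,0],[0,0,0,0],[0,0,0,0],[0,0,0,0],[0,0,0,0],[0,0,0,0],[0,0,0,0],[0,0,0,0],[0,0,0,0],[0,0,0,0],[0,0,0,0]]' 1 40
python3 -c "
from h import *
rel([.5655,.1815,.061])"
```

```text
t: 3.28
eef_pos: [0.5756, 0.0783, 0.0613]
tool_rot: [0.001, 0.668, 0.744, 0.001]
contact_force: [1.1, 0.1, 0.7]
gripper_width: 1.004
grasp_force: 0.0
[0.5756 0.0783 0.0613] tool shift cm [-0.08  0.03  0.03] yaw 0.107 tilt [ 0.002  0.    -1.   ]
t: 4.28
eef_pos: [0.5754, 0.0782, 0.0606]
tool_rot: [0.0, 0.668, 0.744, 0.001]
contact_force: [3.4, -0.2, 0.8]
gripper_width: 0.156
grasp_force: 45.6
[0.5754 0.0782 0.0606] tool shift cm [10.38  0.12 -0.04] yaw 0.1069 tilt [ 0.001  0.    -1.   ]
```

Firm grasp: width 0.156 is about 13 mm and the force is 45 N. I'll slide the first part gently and check the forces.

```bash
python3 -m jog '[[0.05,0,0,0],[0.15,0,0,0],[0.35,0,0,0],[0.6,0,0,0],[0.9,0,0,0],[1.2,0,0,0],[1.5,0,0,0],[1.8,0,0,0],[2.1,0,0,0],[2.4,0,0,0],[2.7,0,0,0],[3,0,0,0],[3.3,0,0,0],[3.6,0,0,0],[3.9,0,0,0],[4.2,0,0,0],[4.5,0,0,0],[4.75,0,0,0],[4.9,0,0,0],[5,0,0,0]]'
python3 -c "
from h import *
rel([.5655,.1815,.061])"
```

```text
t: 5.95
eef_pos: [0.569, 0.1256, 0.0603]
tool_rot: [0.001, 0.669, 0.744, -0.002]
contact_force: [0.8, -4.6, 3.3]
gripper_width: 0.153
grasp_force: 45.8
[0.569  0.1256 0.0603] tool shift cm [ 5.59  0.24 -0.09] yaw 0.1058 tilt [-0.001 -0.003 -1.   ]
```

```bash
python3 -m jog '[[0.05,0,0,0],[0.15,0,0,0],[0.35,0,0,0],[0.6,0,0,0],[0.9,0,0,0],[1.2,0,0,0],[1.5,0,0,0],[1.8,0.05,0,0],[2.1,0.05,0,0],[2.4,0.05,0,0],[2.7,0.1,0,0],[3,0.1,0,0],[3.3,0.1,0,0],[3.6,0.1,0,0],[3.9,0.1,0,0],[4.2,0.1,0,0],[4.5,0.1,0,0],[4.8,0.1,0,0],[5.1,0.1,0,0],[5.3,0.1,0,0]]'
python3 -m jog '[[0.1,0,0,0],[0.1,0,0,0],[0.1,0,0,0],[0.1,0,0,0],[0.1,0,0,0],[0.1,0,0,0]]'
python3 - <<'E'
from h import *
rel([.5655,.1815,.061])
d=snap('side');a=d['pixels'][...,::-1][110:260,220:370];b=snap('top')['pixels'][...,::-1][120:240,135:255]
cv2.imwrite('pics/s3.png',np.hstack([cv2.resize(a,(400,400),interpolation=2),cv2.resize(b,(400,400),interpolation=2)]))
E
```

```text
t: 7.62
eef_pos: [0.5646, 0.1778, 0.0605]
tool_rot: [0.001, 0.669, 0.743, -0.002]
contact_force: [0.8, -11.7, 15.2]
gripper_width: 0.155
grasp_force: 47.4
t: 8.12
eef_pos: [0.5644, 0.1794, 0.0603]
tool_rot: [0.001, 0.669, 0.744, -0.002]
contact_force: [2.7, -4.6, 5.0]
gripper_width: 0.156
grasp_force: 46.2
[0.5644 0.1794 0.0603] tool shift cm [ 0.2   0.13 -0.07] yaw 0.1058 tilt [-0.001 -0.003 -1.   ]
```

View pics/s3.png

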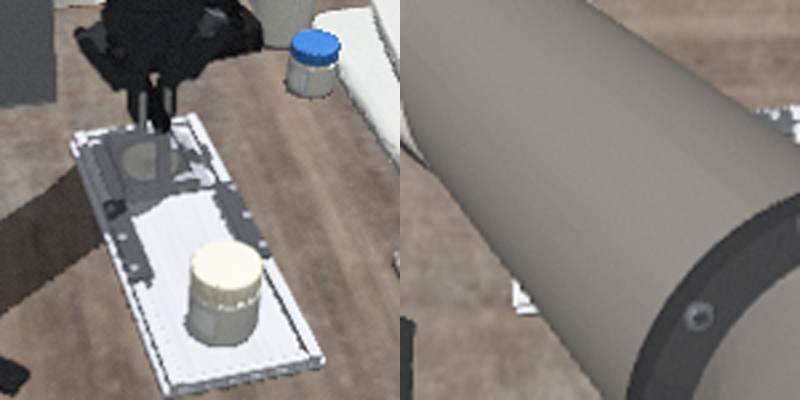

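The side view shows the carrier in the free bay with the disc in its tray and the jar untouched. It's about 3 mm short, so I'll nudge it and verify its position from a close-up.

```bash
python3 -m jog '[[0.05,0,0,0],[0.15,0,0,0],[0.2,0,0,0],[0.2,0,0,0],[0.2,0,0,0],[0.2,0,0,0]]'
python3 - <<'E'
from h import *
rel([.5655,.1815,.061])
d=snap('side');a=d['pixels'][...,::-1][140:215,240:340]
cv2.imwrite('pics/s4.png',cv2.resize(a,(800,600),interpolation=2))
# expected pixels of carrier flange near-edge corners if centred on bay
f=192/np.tan(np.radians(d['fovy'])/2);K=np.array([[f,0,d['cx']],[0,f,d['cy']],[0,0,1]],float)
T=np.linalg.inv(d['pose']);c,s=np.cos(.106),np.sin(.106)
def px(x,y,z):
    w=np.array([.5655+c*x-s*y,.1815+s*x+c*y,z]);p=cv2.projectPoints(w[None],cv2.Rodrigues(T[:3,:3])[0],T[:3,3],K,d['distortion'])[0].ravel();return ((p-[240,140])*8).round()
for n,q in dict(flL=(-.045,-.04,.014),flR=(.045,-.04,.014),trayL=(-.033,-.04,.025),trayR=(.033,-.04,.025),barendtopL=(-.007,-.039,.088),barendtopR=(.007,-.039,.088),lipL=(-.039,-.05,.021),lipR=(.039,-.05,.021),disc=(0,0,.024)).items(): print(n,px(*q))
E
```

```text
t: 8.72
eef_pos: [0.5644, 0.1797, 0.0605]
tool_rot: [0.001, 0.669, 0.743, -0.002]
contact_force: [1.7, -7.6, 9.0]
gripper_width: 0.157
grasp_force: 46.6
[0.5644 0.1797 0.0605] tool shift cm [ 0.16  0.13 -0.05] yaw 0.1048 tilt [-0.001 -0.005 -1.   ]
flL [180. 352.]
flR [481. 301.]
trayL [220. 315.]
trayR [443. 278.]
barendtopL [310. 118.]
barendtopR [359. 111.]
lipL [209. 351.]
lipR [473. 307.]
disc [294. 217.]
```

View pics/s4.png

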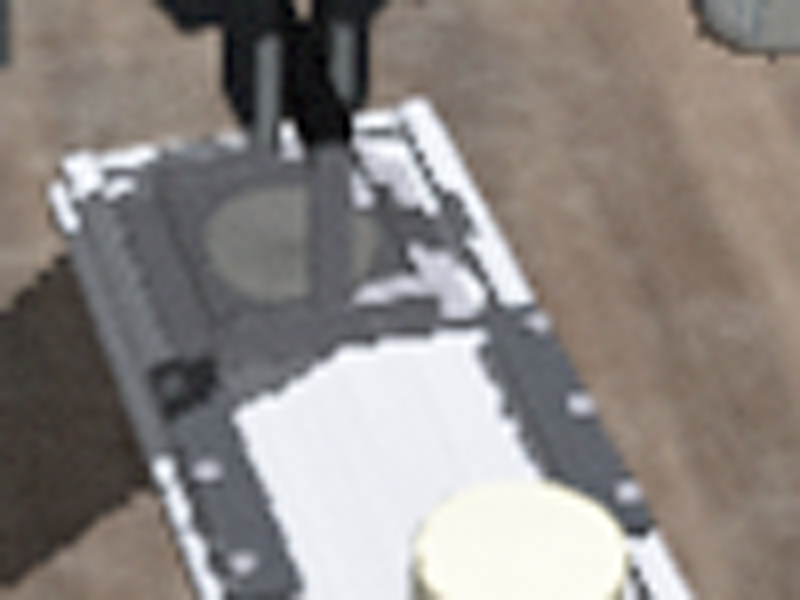

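```bash
python3 - <<'E'
from h import *
d=load('side')
f=192/np.tan(np.radians(d['fovy'])/2);K=np.array([[f,0,d['cx']],[0,f,d['cy']],[0,0,1]],float)
T=np.linalg.inv(d['pose']);c,s=np.cos(.106),np.sin(.106)
def px(x,y,z):
    w=np.array([.5761+c*x-s*y,.0821+s*x+c*y,z]);p=cv2.projectPoints(w[None],cv2.Rodrigues(T[:3,:3])[0],T[:3,3],K,d['distortion'])[0].ravel();return ((p-[240,140])*8+3.5).round()
for n,q in dict(farR=(.063,.158,.017),farL=(-.063,.158,.017),lipRo=(.063,.05,.021),lipRoNear=(.063,-.05,.021),lipLo=(-.063,.05,.021),lipRi=(.039,.05,.021),lipRiNear=(.039,-.05,.021),jarlid=(0,-.1,.07),bar0=(0,.061,.088),bar_5=(0,.056,.088),bar_10=(0,.051,.088)).items(): print(n,px(*q))
# bay-region point cloud: bar top & tray
P=np.array([dep(d,u,v) for v in range(140,190) for u in range(245,305)])
q=(P-[.5761,.0821,0]);q=np.c_[c*q[:,0]+s*q[:,1],-s*q[:,0]+c*q[:,1],q[:,2]]
for lo,hi in((.02,.03),(.0105,.0155),(.03,.06)):
    m=q[(q[:,2]>lo)&(q[:,2]<hi)&(q[:,1]>.02)&(abs(q[:,0])<(.044 if hi<.05 else .01))];print(lo,len(m),np.percentile(m,[1,50,99],axis=0).round(4).tolist() if len(m) else 0)
E
```

```text
farR [443.  98.]
farL [ 47. 160.]
lipRo [556. 297.]
lipRoNear [677. 522.]
lipLo [129. 368.]
lipRi [476. 310.]
lipRiNear [591. 538.]
jarlid [520. 551.]
bar0 [338. 118.]
bar_5 [344. 128.]
bar_10 [349. 139.]
0.02 422 [[-0.0403, 0.0338, 0.0201], [-0.0102, 0.086, 0.0235], [0.0387, 0.1354, 0.0288]]
0.0105 239 [[-0.0437, 0.0544, 0.0107], [-0.009, 0.0926, 0.0133], [0.0422, 0.1588, 0.0155]]
0.03 63 [[-0.0094, 0.0553, 0.0302], [-0.0041, 0.0582, 0.0458], [0.0032, 0.1313, 0.0593]]
```

The depth puts the carrier 3-5 mm short of the bay centre, with some downward load adding friction. I'll ease it up by 1 mm and push on slightly.

```bash
python3 -m jog '[[0.05,0,-0.05,0],[0.1,0.03,-0.1,0],[0.15,0.05,-0.1,0],[0.2,0.05,-0.1,0],[0.25,0.05,-0.1,0],[0.3,0.05,-0.1,0],[0.3,0.05,-0.1,0],[0.3,0.05,-0.1,0],[0.3,0.05,-0.1,0],[0.3,0.05,-0.1,0]]'
python3 -c "
from h import *
rel([.5655,.1815,.061])"
```

```text
t: 9.6
eef_pos: [0.5646, 0.1867, 0.0612]
tool_rot: [-0.0, 0.668, 0.744, -0.0]
contact_force: [0.6, -1.1, -4.2]
gripper_width: 0.155
grasp_force: 44.7
[0.5646 0.1867 0.0612] tool shift cm [-0.52  0.04  0.02] yaw 0.107 tilt [-0.  0. -1.]
```

```bash
python3 -m jog '[[-0.1,0,0.03,0],[-0.2,0,0.05,0],[-0.2,0,0.05,0],[-0.2,0,0.05,0],[-0.2,0,0.05,0],[-0.2,0,0.05,0]]'
python3 - <<'E'
from h import *
rel([.5655,.1815,.061])
d=snap('side');c,s=np.cos(.106),np.sin(.106)
P=np.array([dep(d,u,v) for v in range(140,190) for u in range(245,305)])
q=(P-[.5761,.0821,0]);q=np.c_[c*q[:,0]+s*q[:,1],-s*q[:,0]+c*q[:,1],q[:,2]]
m=q[(q[:,2]>.03)&(q[:,2]<.06)&(abs(q[:,0])<.01)&(q[:,1]<.08)];print(len(m),np.percentile(m,[1,50,99],axis=0).round(4).tolist())
cv2.imwrite('pics/s5.png',cv2.resize(d['pixels'][140:215,240:340,::-1],(800,600),interpolation=2))
E
```

```text
t: 10.1
eef_pos: [0.5649, 0.1847, 0.0608]
tool_rot: [0.0, 0.668, 0.744, 0.0]
contact_force: [-0.6, -0.1, -3.8]
gripper_width: 0.154
grasp_force: 44.7
[0.5649 0.1847 0.0608] tool shift cm [-0.32  0.03 -0.02] yaw 0.1069 tilt [ 0.  0. -1.]
53 [[-0.0082, 0.0609, 0.0302], [-0.0029, 0.0637, 0.045], [0.0024, 0.0671, 0.059]]
```

View pics/s5.png

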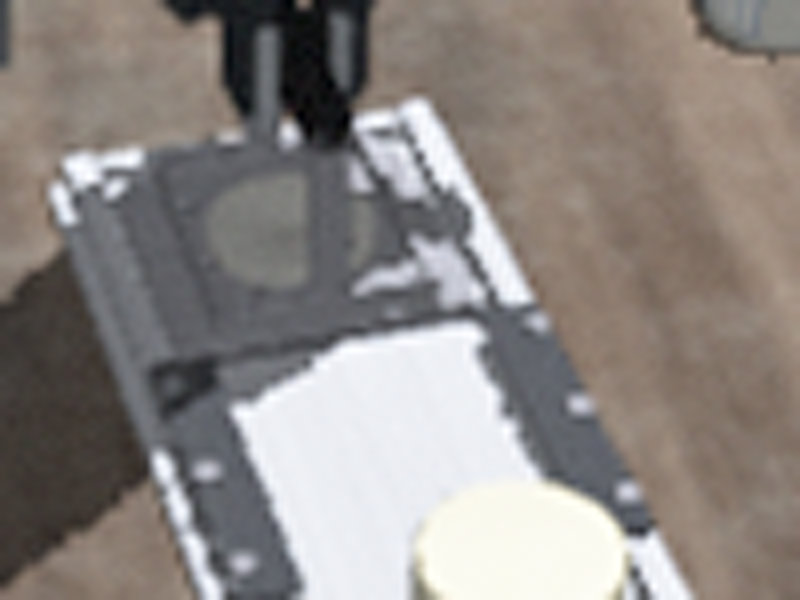

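The carrier is now about 2 mm from the bay centre. Its near flange edge, (160,365) to (480,312), is clear of the lip ends, and the disc is in the tray. I'll lift it straight up.

```bash
python3 -m jog '[[0,0,-0.05,0],[0,0,-0.15,0],[0,0,-0.35,0],[0,0,-0.7,0],[0,0,-1.2,0],[0,0,-1.8,0],[0,0,-2.5,0],[0,0,-3.2,0],[0,0,-3.9,0],[0,0,-4.6,0],[0,0,-5.3,0],[0,0,-6,0],[0,0,-6.7,0],[0,0,-7.4,0],[0,0,-8.1,0],[0,0,-8.8,0],[0,0,-9.3,0],[0,0,-9.7,0],[0,0,-9.9,0],[0,0,-10,0]]'
python3 -m jog '[[0,0,0,0],[0,0,0,0],[0,0,0,0],[0,0,0,0],[0,0,0,0],[0,0,0,0],[0,0,0,0],[0,0,0,0],[0,0,0,0],[0,0,0,0]]'
python3 - <<'E'
from h import *
rel([.5655,.1815,.161]);print(abs(bot.get_obs()['joint_vel']).max())
d=snap('side');cv2.imwrite('pics/s6.png',cv2.resize(d['pixels'][80:230,220:370,::-1],(600,600),interpolation=2))
E
```

```text
t: 11.82
eef_pos: [0.5649, 0.1846, 0.1611]
tool_rot: [0.0, 0.668, 0.744, 0.0]
contact_force: [-0.2, 0.5, -3.6]
gripper_width: 0.155
grasp_force: 44.8
t: 12.65
eef_pos: [0.5649, 0.1846, 0.1608]
tool_rot: [0.0, 0.668, 0.744, 0.0]
contact_force: [-0.2, 0.3, -4.6]
gripper_width: 0.157
grasp_force: 44.8
[0.5649 0.1846 0.1608] tool shift cm [-0.32  0.03 -0.02] yaw 0.107 tilt [ 0.  0. -1.]
0.0020347376315954517
```

View pics/s6.png

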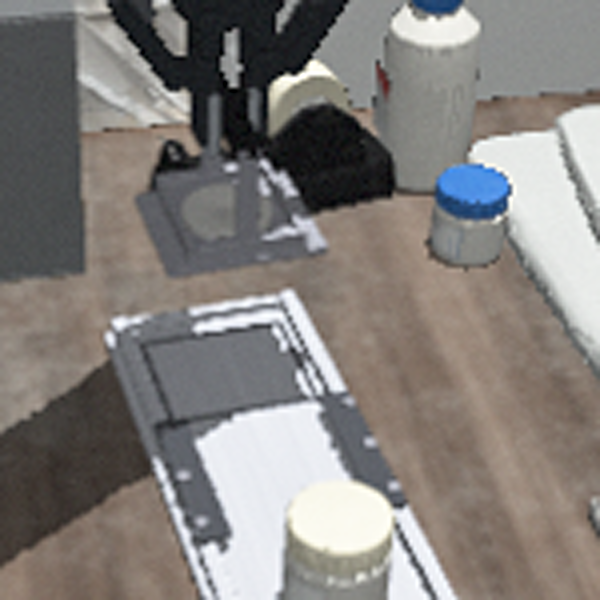

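The carrier hangs level at about (230,215) above the outlined bay, with the disc in the tray and the jar in place at (340,520).

```bash
python3 -c "
from station import bot
print(bot.hand_in())"
```

```text
the job is handed in; nothing more can be done
None
```

I slid the carrier into the free bay, lifted it about 10 cm, and handed the job in while holding it level and steady, with the disc in its tray and the jar where it stood; the hand-in returned no verdict.

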